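Free the V-block from its packed tray and seat it on the angle rest

TASK

The sloping angle rest is to be set up to cradle a tapered point. In the wooden tray, slide the V-block (the block with a V-groove along its top) sideways, clear of what it is packed against, so that fingers fit on both sides of it; then take it out and lay it, groove up, flat on the sloping plate between the two rails without dropping it, its lower end right up against the lip. Leave the two plain blocks standing in the tray.

Things in the scene. Friction and masses are not known exactly. Their poses are not given: they have to be found in the camera images.
- v_block: Grey light-alloy V-block, 90 (x) by 58 (y) by 44 mm (z), 0.37 to 0.68 kg, loose, in any of the row's 3 places. Origin: centre of its underside. A V-groove runs along x, end to end, in the middle of its top: 46 mm wide at the top, 24 mm deep, 18 mm wide flat foot. Alike when turned half round about z. Closed fingertips pressed into the groove can drag it over the tray's floor (friction about 0.6).
- plain_block_1: Plain grey light-alloy block, 90 x 58 x 44 mm, flat on top, 0.48 to 0.78 kg, origin at the centre of its underside, x along its length, z up. Loose, stands on the tray's floor.
- plain_block_2: Same as plain_block_1.
- tray: Fixed wooden tray, inside 96 (x) by 240 mm (y), walls 9 mm thick, 26 mm high, floor 9 mm above its origin (centre of the underside). The 3 blocks stand in a tight row along y, their length along x, from the +y wall (inside at y = +120 mm): middles near y = +90.5, +32, -26.5 mm; the last 64 mm, at the -y wall, are empty.
- guide_plate: Fixed steel plate of the angle rest, rising at 30 degrees away from the robot. Origin on its upper face, 52 mm over the bench, where the middle of the V-block's underside belongs; x up the slope, y across, z out of the plate. Lip at the low end, 14 mm high, inner face x = -45 mm. Two rails 9 mm high, inner faces y = +-32 mm, x = -44 to +66 mm. The block's x lies along the plate's x, either way.

How it is judged:
On the way, in this order (a step that is already met when the one before it is completed fails the run):
1. the V-block, still standing on the tray's floor, has been slid clear: at least 8 mm of room to each plain block and to each end wall of the tray (horizontal distance between v_block and plain_block_1 above 0.066 m and horizontal distance between v_block and plain_block_2 above 0.066 m and y of v_block in the frame of tray between -0.083 and 0.083 m and z of v_block in the frame of tray below 0.013 m and angle between v_block's own z axis and vertical below 0.1 rad), for 0.2 s.
2. the V-block is laid flat on the sloping plate between the rails while the fingers still hold it (contact force between the fingers and v_block above 0.5 N and angle between the z axis of v_block and the z axis of guide_plate, either way round below 0.1 rad and x of v_block in the frame of guide_plate between -0.01 and 0.04 m and y of v_block in the frame of guide_plate between -0.005 and 0.005 m and z of v_block in the frame of guide_plate below 0.006 m), for 0.1 s.
At the end, for the whole second after the job is handed in: The V-block lies at rest, groove up, flat on the sloping plate (within 3 mm and 3 degrees) between the rails, its lower end within 4 mm of the lip; both plain blocks stand upright on the tray's floor inside the tray (x of v_block in the frame of guide_plate between -0.005 and 0.004 m and y of v_block in the frame of guide_plate between -0.0045 and 0.0045 m and z of v_block in the frame of guide_plate between -0.003 and 0.003 m and angle between the z axis of v_block and the z axis of guide_plate, either way round below 0.05 rad and angle between the x axis of v_block and the x axis of guide_plate, either way round below 0.08 rad and linear speed of v_block below 0.01 m/s and x of plain_block_1 in the frame of tray between -0.02 and 0.02 m and y of plain_block_1 in the frame of tray between -0.1 and 0.1 m and z of each of plain_block_1, plain_block_2 in the frame of tray below 0.015 m and angle between each of plain_block_1, plain_block_2's own z axis and vertical below 0.1 rad and x of plain_block_2 in the frame of tray between -0.02 and 0.02 m and y of plain_block_2 in the frame of tray between -0.1 and 0.1 m); the robot touches nothing.
It also fails if it takes over 67 s, if anything falls off the work surface, if the arm or the gripper's body presses on something with over 40 N, if the wrist force passes 120 N, or if a joint passes its speed limit or range.

ROBOT

A 6-joint arm with a two-finger parallel gripper is mounted at the origin on a cart in front of the work surface, level with it; the furniture and walls round the work are solid. World frame = base frame: x ahead of the robot, y to its left, z up, the work surface at z = 0. Lengths are in m, angles in rad, forces in N, time in s.
With the tool pointing down it reaches from about 0.425 to 0.95 m from the base axis. Payload 3.5 kg.
Tool frame: the origin (TCP) lies at the very end of the fingers, on their centre line; the grasp point (between the pads) lies 19 mm behind it; z points along the fingers, y is the line along which they close (so a half turn about z gives the same grasp; the last joint's range is limited). The gripper opens to 85 mm and grips with 20 to 120 N. Pads are 22 mm wide; open, the fingers measure 114 mm over their backs; the gripper's body (76 mm by 85 mm) begins 54 mm behind the grasp point. The pads swing forward as they close: fully open they stand 13 mm farther back than shut.
Start: joints at [1.083, 0.286, 1.577, -0, 1.279, -0.15], TCP at [0.224, 0.637, 0.231] pointing down, gripper open.
Joint ranges: [-2.77, 2.77], [-0.9, 2.22], [0.21, 2.48], [-1.53, 4.67], [0.24, 2.81], [-2.84, 2.84]. Speed limits (rad/s): [2.79, 2.79, 3.14, 3.14, 3.14, 3.14].

INTERFACE

Orientations are given as a unit quaternion [x, y, z, w].
In Python, from plant import ctrl gives the robot as it stands.
- The arm moves only by the shell command python3 inch.py FILE [FORCE], which reads ROWS from the file FILE. ROWS is a JSON object whose key "offsets" holds a list of rows, 1 to 10 of them, each of 7 numbers: dx, dy, dz in units of 20 mm, then a rotation vector rx, ry, rz in rad, then the opening from 0.0 (shut) to 1.0 (fully open); each row is the pose to reach, as a shift and turn from the pose commanded when the command began, along the tool's axes at that moment; what a row does not reach only later rows make up. A row lasts 1/8 s, in which the tool goes at most 0.0625 m and 0.188 rad, less where a joint would pass 70% of its speed; a pose out of reach is approached as far as the arm can. The fingers move at their own pace and stop on an object; FORCE is the grip in N (left out, the last holds). Time passes only in rows, so rows that do not move let the fingers close. It prints the time, the measured TCP pose, the force, the opening and the grip force at its end. Input that does not fit is refused with a message, and nothing moves.
- ctrl.get_state(): the state, without advancing time (a new reading comes with each control period).
- ctrl.read_camera(name): name is "scene" or "side" or "wrist"; returns a dict with "pixels" (400x640x3 uint8, red, green, blue), "camera_matrix" (3x3 intrinsics, pixels), "dist_coeffs" ([k1, k2, p1, p2, k3] as OpenCV has them; the pictures are not rectified), "xyz" and "orientation" of the camera in the world. Camera axes: x right, y down, z forward; pixel columns grow to the right and rows downward; lengths in m; the calibration is good to about 2 mm. A picture is of the moment at which its call begins. There is no depth.
- ctrl.sign_off(): hands the job in; it is judged then, once.
The state is a dict: "time": time; "qpos": joint angles; "dq": joint speeds; "joint_efforts": joint torques, N m; "eef_pos": TCP position; "tcp_rot": TCP orientation; "contact_force": force on the tool from outside, world axes, zero at the start; "wrist_torque": the same for the moment, N m; "opening": opening from 0.0 (shut) to 1.0 (fully open); "finger_force": force on a finger pad.
Only numpy, scipy, OpenCV 4.12 (cv2) and the standard library are available. Lean on these libraries where they do the work, as an engineer would, in place of code of your own. Each camera call takes 0.05 s, during which the arm holds its last target. There are 200 camera calls.

## Working session

There is one attempt and no reset: what is moved stays moved. The work goes in short steps, Python scripts to look and compute and a shell command to move; the robot and the scene stay as the last step left them, time stands still between calls to the robot, and variables do not carry over. Pictures are saved under pics/ and viewed, at most 10 in all, crops included, and the job is handed in when it is done.

```bash
ls; mkdir -p pics; cat > h.py <<'E'
import numpy as np, cv2
from scipy.spatial.transform import Rotation as R
from plant import ctrl
def snap(cam,name):
    c=ctrl.read_camera(cam); cv2.imwrite(f'pics/{name}.png',c['pixels'][:,:,::-1])
    np.savez(f'pics/{name}.npz',K=c['camera_matrix'],d=c['dist_coeffs'],p=c['xyz'],q=c['orientation']); 
def ray(name,uv):
    c=np.load(f'pics/{name}.npz'); u=cv2.undistortPoints(np.array(uv,float).reshape(-1,1,2),c['K'],c['d']).reshape(-1,2)
    return c['p'],R.from_quat(c['q']).apply(np.c_[u,np.ones(len(u))])
def onz(name,uv,z):
    p,d=ray(name,uv); return p+d*((z-p[2])/d[:,2])[:,None]
def tri(n1,uv1,n2,uv2):
    p,d=ray(n1,uv1);q,e=ray(n2,uv2);out=[]
    for a,b in zip(d,e):
        s=np.linalg.lstsq(np.c_[a,-b],q-p,rcond=None)[0]; A=p+a*s[0];B=q+b*s[1]
        out.append(np.r_[(A+B)/2,np.linalg.norm(A-B)])
    return np.array(out)
def proj(name,P):
    c=np.load(f'pics/{name}.npz'); Ri=R.from_quat(c['q']).inv()
    return cv2.projectPoints(Ri.apply(np.array(P,float)-c['p']),np.zeros(3),np.zeros(3),c['K'],c['d'])[0].reshape(-1,2)
np.set_printoptions(precision=4,suppress=True)
E
python3 - <<'E'
from h import *
for c in ['scene','side','wrist']: snap(c,c+'0'); d=np.load(f'pics/{c}0.npz'); print(c,d['p'],R.from_quat(d['q']).as_matrix()[:,2],d['K'][0,0])
s=ctrl.get_state();print({k:s[k] for k in ['time','eef_pos','tcp_rot','opening','contact_force']}, R.from_quat(s['tcp_rot']).as_matrix())
E
```

```text
inch.py
pics
plant.py
scene [ 0.0388 -0.5813  0.6356] [ 0.47    0.6458 -0.6017] 375.44614540737706
side [ 0.2921 -0.7453  0.7407] [ 0.1865  0.7401 -0.6461] 456.5323743049586
wrist [0.1482 0.6641 0.373 ] [ 0.2953 -0.1061 -0.9495] 332.39568561290946
{'time': 0.15, 'eef_pos': array([0.2234, 0.6364, 0.2302]), 'tcp_rot': array([ 0.1681,  0.9858, -0.0009, -0.0003]), 'opening': 0.999341147101325, 'contact_force': array([-0.1278, -0.1239, -0.2793])} [[-0.9435  0.3314 -0.0008]
 [ 0.3314  0.9435 -0.0016]
 [ 0.0003 -0.0018 -1.    ]]
```

View pics/scene0.png

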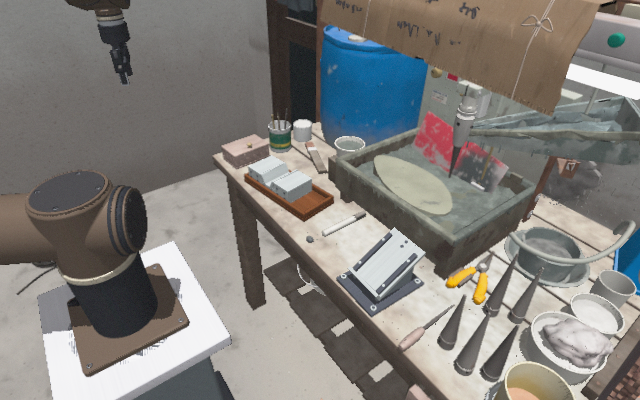

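View pics/side0.png

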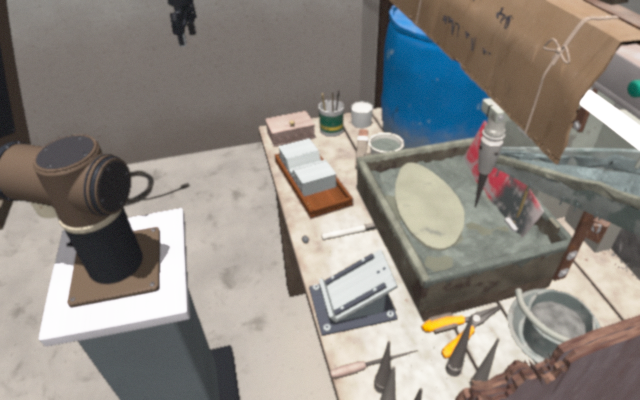

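View pics/wrist0.png

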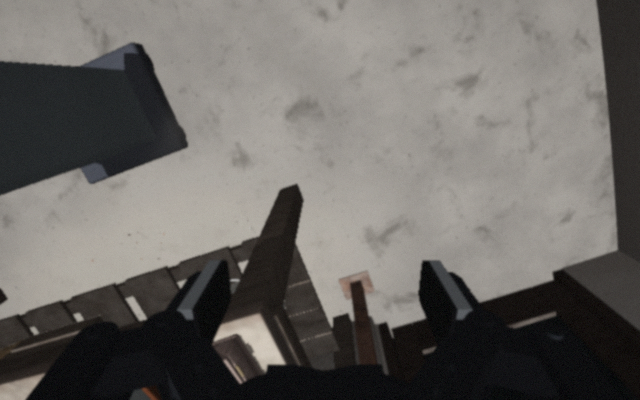

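The scene shows the tray at about (290,188) with the blocks in a row, and the plate at about (385,265). The side view has the tray at (312,175) and the plate at (355,290). The wrist camera only sees the floor. I'll enlarge the tray and the plate in both views.

```bash
python3 - <<'E'
from h import *
def crop(n,x,y,w,h,f=4): return cv2.resize(cv2.imread(f'pics/{n}.png')[y:y+h,x:x+w],None,fx=f,fy=f,interpolation=cv2.INTER_CUBIC)
a=np.hstack([crop('scene0',240,145,100,75),crop('side0',265,130,100,75+10)[:300]])
b=np.hstack([crop('scene0',330,222,100,75+0+0)[:300],crop('side0',305,250,100,75)])
cv2.imwrite('pics/c0.png',np.vstack([a,b]))
E
```

```text
(no output)
```

View pics/c0.png

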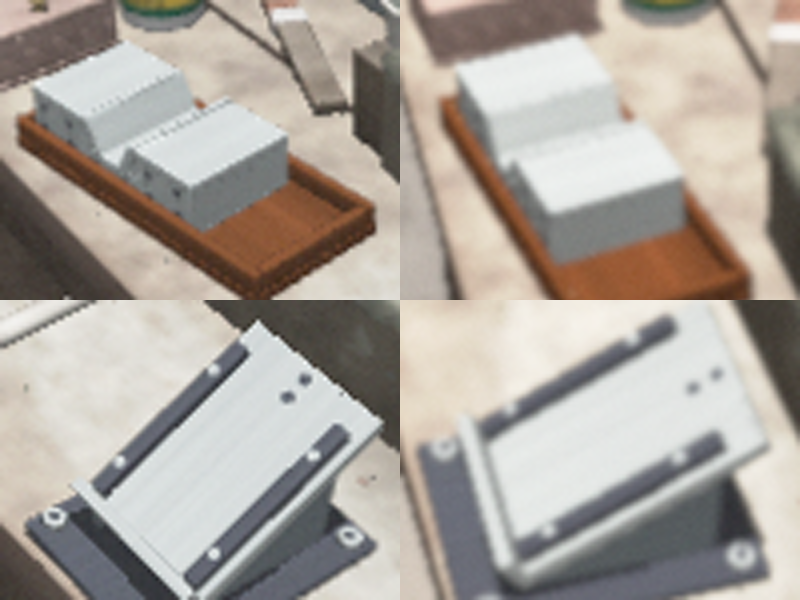

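The V-block sits in the middle of the row: its groove is at scene (267,184), and a plain block stands on each side with the empty end toward the camera. I'll triangulate rough poses from matching corners in the two views.

```bash
python3 - <<'E'
from h import *
S=lambda x,y,ox,oy:(ox+x/4,oy+y/4)
sc=[S(122,42,240,145),S(190,88,240,145),S(288,137,240,145),S(187,178,240,145),S(375,207,240,145)]
si=[S(578-400,38,265,130),S(617-400,82,265,130),S(684-400,177,265,130),S(550-400,207,265,130),S(748-400,268,265,130)]
print('tray',tri('scene0',sc,'side0',si))
# plate: top corners, lip ends
sc=[S(258,320-300,330,222),S(382,424-300,330,222),S(75,486-300,330,222),S(214,552-300,330,222),S(214,370-300,330,222)]
si=[S(700-400,305-300,305,250),S(769-400,445-300,305,250),S(460-400,415-300,305,250),S(548-400,530-300,305,250),S(632-400,340-300,305,250)]
print('plate',tri('scene0',sc,'side0',si))
E
```

```text
tray [[0.5102 0.2971 0.0453 0.0027]
 [0.5187 0.2173 0.0508 0.012 ]
 [0.5344 0.1134 0.0528 0.0003]
 [0.4479 0.1049 0.057  0.0031]
 [0.5533 0.04   0.0322 0.0044]]
plate [[ 0.5343 -0.1945  0.0986  0.0042]
 [ 0.5366 -0.2801  0.0919  0.0001]
 [ 0.4168 -0.1862  0.0404  0.0029]
 [ 0.4374 -0.2686  0.051   0.0005]
 [ 0.4995 -0.1981  0.0858  0.0008]]
```

Careful with the scale: shifts go in units of 20 mm. That gives: -0.416 m is -20.8, -0.348 m is -17.4.

```bash
echo '{"offsets":[[-2.3,-1.95,-0.15,0,0,-0.05,0],[-4.6,-3.85,-0.25,0,0,-0.1,0],[-6.95,-5.8,-0.5,0,0,-0.15,0],[-9.25,-7.75,-1,0,0,-0.2,0],[-11.55,-9.65,-1,0,0,-0.26,0],[-13.85,-11.6,-1,0,0,-0.31,0],[-16.15,-13.55,-1,0,0,-0.36,0],[-18.5,-15.45,-1,0,0,-0.41,0],[-20.8,-17.4,-1,0,0,-0.46,0],[-20.8,-17.4,-1,0,0,-0.46,0]]}' > rows.txt && python3 inch.py rows.txt
python3 - <<'E'
from h import *
snap('wrist','w1')
E
```

```text
time: 1.4
eef_pos: [0.5023, 0.1673, 0.251]
tcp_rot: [-0.058, 0.998, -0.0, -0.0]
contact_force: [-0.1, -0.5, -0.8]
opening: -0.0
finger_force: 0.0
```

View pics/w1.png

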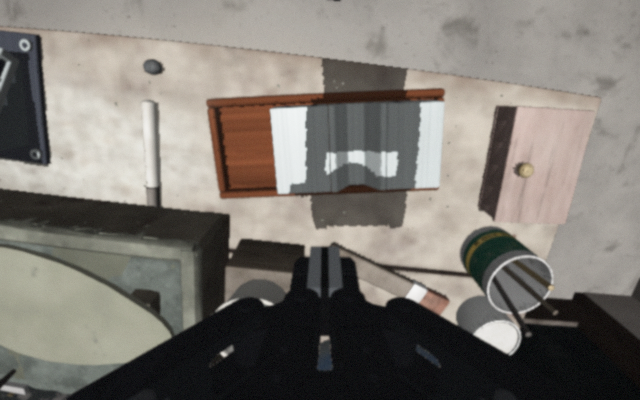

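The wrist view shows the tray upright. Its rim corners are at (207,99), (221,198) and (444,91), the -y plain block's top edge runs (271,107) to (277,194), and the groove is in the arm's shadow around x=350. I'll fit the tray pose and check the heights.

```bash
cat > fit.py <<'E'
from h import *
from scipy.optimize import least_squares
s0=lambda x,y:(240+x/4,145+y/4)
s1=lambda x,y:(265+(x-400)/4,130+y/4)
print('h',tri('scene0',[s0(288,137),s0(187,178),s0(375,207)],'w1',[(277,194),(271,107),(221,198)]))
T=[('w1',(207,99),(-.057,-.129,.026)),('w1',(221,198),(.057,-.129,.026)),('w1',(444,91),(-.057,.129,.026)),
 ('w1',(271,107),(-.045,-.0555,.053)),('w1',(277,194),(.045,-.0555,.053)),('w1',(439,188),(.045,.1195,.053)),
 ('scene0',s0(375,207),(.057,-.129,.026)),('scene0',s0(262,276),(-.057,-.129,.026)),('scene0',s0(288,137),(.045,-.0555,.053)),('scene0',s0(187,178),(-.045,-.0555,.053)),('scene0',s0(122,42),(.045,.1195,.053)),('scene0',s0(33,82),(-.045,.1195,.053)),('scene0',s0(18,118),(-.057,.129,.026)),
 ('side0',s1(684,177),(.045,-.0555,.053)),('side0',s1(550,207),(-.045,-.0555,.053)),('side0',s1(578,38),(.045,.1195,.053)),('side0',s1(748,268),(.057,-.129,.026))]
def f(p,z=0):
    Rz=R.from_euler('z',p[2]); return np.array([proj(n,[Rz.apply(m)+[p[0],p[1],p[3]]])[0]-uv for n,uv,m in T])
r=least_squares(lambda p:f(p).ravel(),[.49,.17,.1,0],loss='soft_l1'); print(r.x); print(np.c_[f(r.x)].round(1).tolist())
E
python3 fit.py
```

```text
h [[0.5391 0.1199 0.0472 0.0001]
 [0.4479 0.1079 0.0568 0.0024]
 [0.5619 0.0501 0.0192 0.0012]]
[ 0.4851  0.169   0.1511 -0.0042]
[[-0.3, -0.2], [-0.9, 0.3], [1.1, -0.8], [0.1, 1.7], [0.9, -0.5], [-0.7, 0.2], [-0.4, -0.5], [-2.9, 0.8], [-0.5, -0.5], [0.1, 2.5], [1.0, -0.2], [-0.8, 0.7], [-1.4, -0.3], [0.6, -0.7], [0.3, 1.3], [0.7, -1.0], [1.7, 1.0]]
```

```bash
echo '{"offsets":[[0.45,0.9,2.5,0,0,-0.02,0],[0.9,1.8,5,0,0,-0.035,0],[0.9,1.8,7.5,0,0,-0.035,0],[0.9,1.8,8.5,0,0,-0.035,0],[0.9,1.8,8.5,0,0,-0.035,0]]}' > rows.txt && python3 inch.py rows.txt
python3 - <<'E'
from h import *
snap('wrist','w2');snap('scene','s2')
a=cv2.imread('pics/s2.png')[130:230,230:360];b=cv2.imread('pics/w2.png')
cv2.imwrite('pics/c2.png',np.vstack([cv2.resize(b,(520,325)),cv2.resize(a,(357,275)).repeat(1,0)[:, :].copy() if 0 else cv2.copyMakeBorder(cv2.resize(a,(357,275)),0,0,0,163,0)]))
E
```

```text
time: 2.08
eef_pos: [0.476, 0.2051, 0.0792]
tcp_rot: [-0.079, 0.997, -0.0, -0.003]
contact_force: [-0.5, -0.3, -0.2]
opening: 0.0
finger_force: 0.0
```

View pics/c2.png

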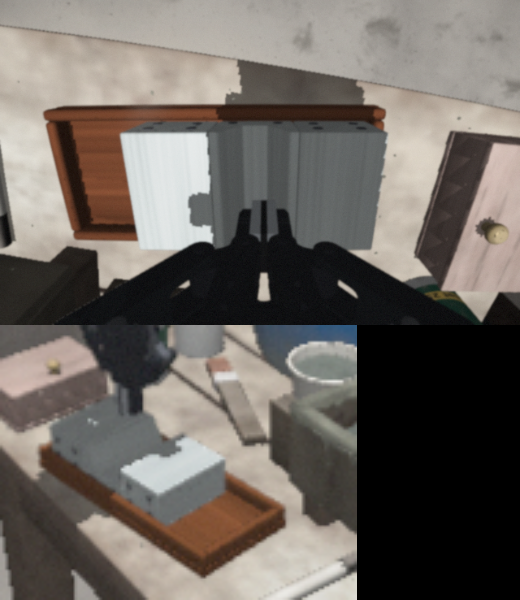

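Seen from the wrist, the blocks' near top edges run from 121 to 385 px and the V-block's middle is near 253. The fingertips at 263 sit about 5 mm too far to +y. I'll shift 5 mm, lower into the groove and push toward -y.

Converted, -0.005 m is -0.25, 0.038 m is 1.9.

```bash
echo '{"offsets":[[0,-0.25,0,0,0,0,0],[0,-0.25,1,0,0,0,0],[0,-0.25,1.9,0,0,0,0],[0,-0.25,1.9,0,0,0,0],[0,-0.6,1.9,0,0,0,0],[0,-1,1.9,0,0,0,0],[0,-1.4,1.9,0,0,0,0],[0,-1.8,1.9,0,0,0,0]]}' > rows.txt && python3 inch.py rows.txt
```

```text
time: 3.18
eef_pos: [0.4845, 0.1697, 0.0441]
tcp_rot: [-0.078, 0.997, 0.002, 0.001]
contact_force: [-0.7, 6.6, -0.4]
opening: -0.002
finger_force: 3.0
```

Converted, -0.032 m is -1.6, -0.024 m is -1.2.

```bash
echo '{"offsets":[[0,-0.4,0.1,0,0,0,0],[0,-0.8,0.1,0,0,0,0],[0,-1.2,0.1,0,0,0,0],[0,-1.6,0.1,0,0,0,0],[0,-1.6,0.1,0,0,0,0]]}' > rows.txt && python3 inch.py rows.txt
python3 - <<'E'
from h import *
snap('wrist','w3');snap('scene','s3')
a=cv2.imread('pics/s3.png')[130:230,230:360];b=cv2.imread('pics/w3.png')
cv2.imwrite('pics/c3.png',np.vstack([b[60:400],cv2.copyMakeBorder(cv2.resize(a,(338,260)),0,0,0,302,0)]))
E
```

```text
time: 3.8
eef_pos: [0.4906, 0.1379, 0.0434]
tcp_rot: [-0.078, 0.997, 0.002, 0.002]
contact_force: [-1.8, 4.9, 4.5]
opening: 0.001
finger_force: 3.3
```

View pics/c3.png

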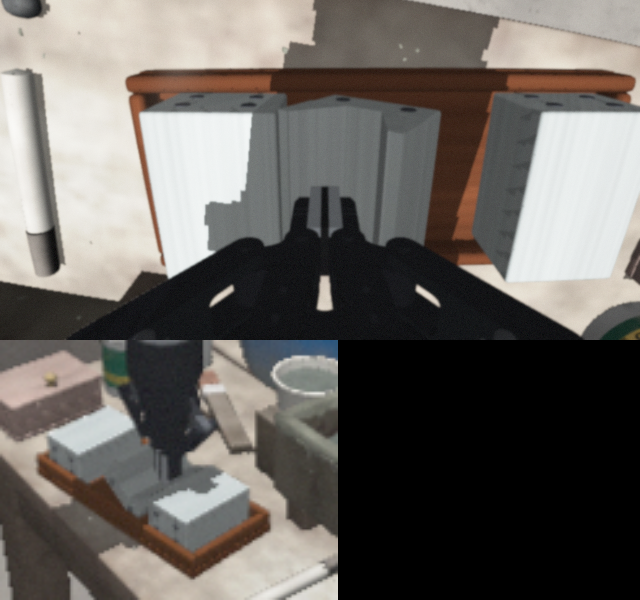

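```bash
python3 - <<'E'
from h import *
P=onz('w3',[(142,172),(285,172),(439,170),(540,172),(168,275),(325,250)],.053)
print(P); print(R.from_euler('z',-.151).apply(P-[.485,.169,0]))
E
```

```text
[[0.4559 0.056  0.053 ]
 [0.4468 0.1152 0.053 ]
 [0.4361 0.178  0.053 ]
 [0.4301 0.2211 0.053 ]
 [0.504  0.0671 0.053 ]
 [0.4797 0.1371 0.053 ]]
[[-0.0458 -0.1073  0.053 ]
 [-0.0458 -0.0474  0.053 ]
 [-0.047   0.0162  0.053 ]
 [-0.0464  0.0597  0.053 ]
 [ 0.0034 -0.1036  0.053 ]
 [-0.0101 -0.0307  0.053 ]]
```

The pictures show about 43 mm of gap on the +y side, and the -y plain block about 14 mm from the wall. I'll push 10 mm more, then drag the V-block back toward +y.

```bash
echo '{"offsets":[[0,-0.25,0,0,0,0,0],[0,-0.5,0,0,0,0,0],[0,-0.5,0,0,0,0,0],[0,0.25,0.05,0,0,0,0],[0,0.7,0.05,0,0,0,0],[0,1.1,0.05,0,0,0,0],[0,1.5,0.05,0,0,0,0],[0,1.9,0.05,0,0,0,0],[0,2.3,0.05,0,0,0,0],[0,2.3,0.05,0,0,0,0]]}' > rows.txt && python3 inch.py rows.txt
python3 - <<'E'
from h import *
snap('wrist','w4');snap('scene','s4')
a=cv2.imread('pics/s4.png')[130:230,230:360];b=cv2.imread('pics/w4.png')
cv2.imwrite('pics/c4.png',np.vstack([b[60:400],cv2.copyMakeBorder(cv2.resize(a,(338,260)),0,0,0,302,0)]))
E
```

```text
time: 5.15
eef_pos: [0.4818, 0.1824, 0.0401]
tcp_rot: [-0.079, 0.997, -0.0, -0.0]
contact_force: [-0.4, -1.0, 2.1]
opening: -0.002
finger_force: 1.0
```

View pics/c4.png

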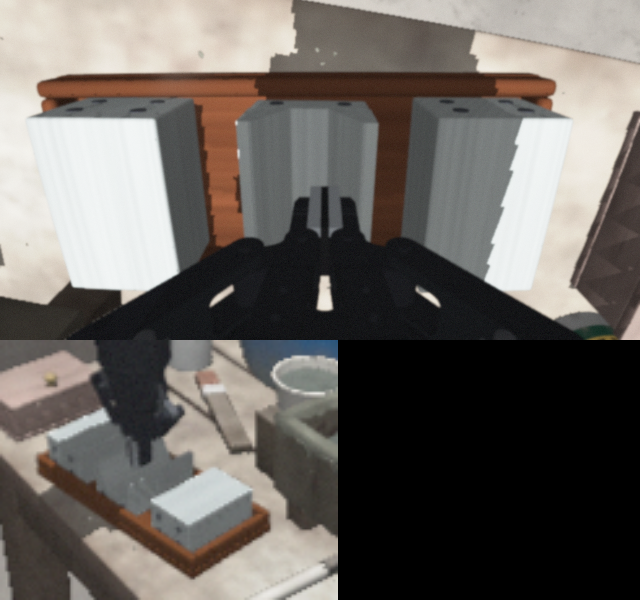

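```bash
python3 - <<'E'
from h import *
P=onz('w4',[(31,177),(155,177),(237,180),(377,182),(437,178),(571,179)],.053)
print(P); print(R.from_euler('z',-.151).apply(P-[.485,.169,0]))
s=ctrl.get_state();print(s['eef_pos'],R.from_euler('z',-.151).apply(s['eef_pos']-[.485,.169,0]))
E
```

```text
[[0.4561 0.0535 0.053 ]
 [0.4477 0.1073 0.053 ]
 [0.4437 0.141  0.053 ]
 [0.4356 0.1974 0.053 ]
 [0.43   0.2212 0.053 ]
 [0.4213 0.2775 0.053 ]]
[[-0.046  -0.1099  0.053 ]
 [-0.0461 -0.0554  0.053 ]
 [-0.045  -0.0215  0.053 ]
 [-0.0446  0.0355  0.053 ]
 [-0.0465  0.0599  0.053 ]
 [-0.0467  0.1168  0.053 ]]
[0.4818 0.1824 0.0402] [-0.0011  0.0137  0.0402]
```

The V-block now stands free, with its top edges at 237 and 377 px (tray y about +7 mm). It has about 24 mm of room to +y and 34 mm to -y. I'll lift out of the groove, centre, open part way, then descend.

Converted, -0.055 m is -2.75, -0.03 m is -1.5.

```bash
echo '{"offsets":[[0,-0.15,0,0,0,0,0],[0,-0.25,-1.5,0,0,0,0],[-0.05,-0.45,-2.75,0,0,0,0.83],[-0.05,-0.45,-2.75,0,0,0,0.83],[-0.05,-0.45,-2.75,0,0,0,0.83],[-0.05,-0.45,-2.75,0,0,0,0.83]]}' > rows.txt && python3 inch.py rows.txt 40
python3 - <<'E'
from h import *
snap('wrist','w5')
s=ctrl.get_state();print(s['eef_pos'],R.from_euler('z',-.151).apply(s['eef_pos']-[.485,.169,0]))
E
```

```text
time: 6.0
eef_pos: [0.4833, 0.1736, 0.0938]
tcp_rot: [-0.078, 0.997, -0.0, -0.001]
contact_force: [0.2, 0.3, 0.1]
opening: 0.823
finger_force: 0.0
[0.4834 0.1736 0.0939] [-0.0008  0.0048  0.0939]
```

View pics/w5.png

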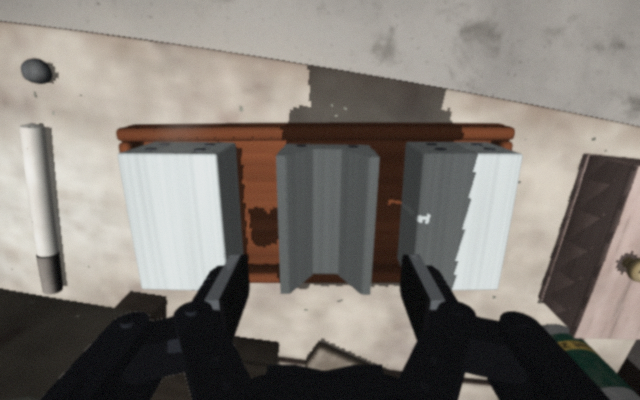

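The fingers, with inner faces at 247 and 402 px, straddle the V-block (280 to 378 px) about centrally, and both side gaps are clear. I'll descend and grip.

Converted, 0.072 m is 3.6, 0.065 m is 3.25.

```bash
echo '{"offsets":[[0,0,1,0,0,0,0.83],[0,0,2,0,0,0,0.83],[0,0,2.75,0,0,0,0.83],[0,0,3.25,0,0,0,0.83],[0,0,3.6,0,0,0,0.83],[0,0,3.6,0,0,0,0.83]]}' > rows.txt && python3 inch.py rows.txt 60; echo '{"offsets":[[0,0,0,0,0,0,0.5],[0,0,0,0,0,0,0.5],[0,0,0,0,0,0,0.5],[0,0,0,0,0,0,0.5],[0,0,0,0,0,0,0.5]]}' > rows.txt && python3 inch.py rows.txt 60
```

```text
time: 6.8
eef_pos: [0.4843, 0.1737, 0.023]
tcp_rot: [-0.079, 0.997, -0.0, -0.0]
contact_force: [-0.4, 0.2, -0.3]
opening: 0.832
finger_force: 0.0
time: 7.42
eef_pos: [0.4853, 0.1739, 0.0242]
tcp_rot: [-0.078, 0.997, 0.0, 0.001]
contact_force: [-0.6, 0.2, 6.3]
opening: 0.669
finger_force: 68.0
```

Gripped at an opening of 0.669, about 57 mm, which matches the block's 58 mm width. I'll lift and carry it to a viewing position over the plate.

Converted, -0.03 m is -1.5, -0.18 m is -9.

```bash
echo '{"offsets":[[0,0,-0.5,0,0,0,0.5],[0,0,-1.5,0,0,0,0.5],[0,0,-3,0,0,0,0.5],[0,0,-5,0,0,0,0.5],[0.35,-1.5,-7,0,0,0.02,0.5],[0.7,-3.5,-9,0,0,0.04,0.5]]}' > rows.txt && python3 inch.py rows.txt 60; echo '{"offsets":[[0.5,-2.5,-1.5,0,0,0.03,0.5],[0.75,-5,-2.8,0,0,0.05,0.5],[1,-7.5,-2.8,0,0,0.08,0.5],[1.25,-10,-2.8,0,0,0.1,0.5],[1.75,-12.5,-2.8,0,0,0.117,0.5],[2,-15,-2.8,0,0,0.117,0.5],[2,-15,-2.8,0,0,0.117,0.5],[2,-15,-2.8,0,0,0.117,0.5]]}' > rows.txt && python3 inch.py rows.txt
python3 - <<'E'
from h import *
snap('wrist','w6');snap('scene','s6');snap('side','d6')
E
```

```text
time: 8.18
eef_pos: [0.4796, 0.1021, 0.2027]
tcp_rot: [-0.059, 0.998, -0.0, -0.002]
contact_force: [1.3, -0.0, -4.7]
opening: 0.67
finger_force: 67.0
time: 9.18
eef_pos: [0.4758, -0.1995, 0.2576]
tcp_rot: [0.0, 1.0, 0.001, -0.002]
contact_force: [0.7, 0.3, -4.7]
opening: 0.667
finger_force: 67.3
```

View pics/w6.png

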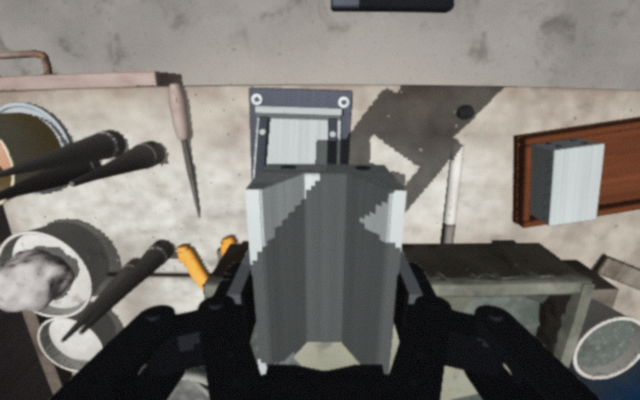

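The V-block is held level (near end at row 188, weight about 4.7 N), and it hides half of the plate. The plate's lip is at row 112 and the screws are at (257,99) and (343,102). I've used all 10 picture views, so I'll take unobstructed wrist shots from both sides and fit the plate edges numerically.

```bash
echo '{"offsets":[[0,2.5,0,0,0,0,0.5],[0,5,0,0,0,0,0.5],[0,6.5,0,0,0,0,0.5],[0,6.5,0,0,0,0,0.5],[0,6.5,0,0,0,0,0.5]]}' > rows.txt && python3 inch.py rows.txt
python3 -c "
from h import *
snap('wrist','w7')"
echo '{"offsets":[[0,-2.5,0,0,0,0,0.5],[0,-5,0,0,0,0,0.5],[0,-7.5,0,0,0,0,0.5],[0,-10,0,0,0,0,0.5],[0,-12.5,0,0,0,0,0.5],[0,-14,0,0,0,0,0.5],[0,-14,0,0,0,0,0.5],[0,-14,0,0,0,0,0.5]]}' > rows.txt && python3 inch.py rows.txt
cat > plate.py <<'E'
from h import *
from scipy.optimize import minimize
P0=R.from_euler('y',-30,degrees=True)
def w(p,pts): return R.from_euler('z',p[2]).apply(P0.apply(pts))+[p[0],p[1],.052+p[3]]
xs=np.linspace(-38,62,60)/1000; ys=np.linspace(34.5,38.5,6)/1000
def side(sg,z): # plate side bright, rail side dark
    return [np.c_[xs,sg*(.032-o)*np.ones(60),np.full(60,z)] for o in (.0012,-.0012)]
def end(sg): return [np.c_[np.full(6,.066+o),sg*ys,np.full(6,.009)] for o in (.0012,-.0012)]
V={'scene0':(.0,.009),'side0':(0,.009),'w7':(0,.009),'w8':(.009,0)}
# V: seen from +y (w7): +y rail inner hidden -> top edge; -y rail -> foot
V={'scene0':(0,.009),'side0':(0,.009),'w7':(.009,0),'w8':(0,.009)}
G={n:cv2.GaussianBlur(cv2.cvtColor(cv2.imread(f'pics/{n}.png'),cv2.COLOR_BGR2GRAY).astype(np.float32),(0,0),.7) for n in V}
def samp(n,pts):
    u=proj(n,pts).astype(np.float32); return cv2.remap(G[n],u[:,:1],u[:,1:],cv2.INTER_LINEAR).ravel()
def parts(p,names=V):
    r=[]
    for n in names:
        zp,zm=V[n]
        for a,b in (side(1,zp),side(-1,zm),end(1),end(-1)):
            r.append(np.clip(samp(n,w(p,a))-samp(n,w(p,b)),-20,60).mean())
    return np.array(r)
if __name__=='__main__':
    snap('wrist','w8')
    def best(names):
        f=lambda p:-parts(p,names).dot(np.tile([2,2,1,1],len(names)))
        g=[(x,y,a,0) for x in np.arange(.46,.515,.004) for y in np.arange(-.255,-.2,.003) for a in np.arange(-.2,.25,.05)]
        c=sorted(g,key=f)[:5]
        return min((minimize(f,q,method='Nelder-Mead',options=dict(initial_simplex=[np.array(q)+d for d in np.r_[np.zeros((1,4)),np.diag([.003,.003,.03,.003])]],maxiter=300)) for q in c),key=lambda r:r.fun)
    for names in (list(V),['scene0','side0'],['w7','w8']):
        r=best(names); print(names,r.x,r.fun,parts(r.x,names).round(0))
    print(ctrl.get_state()['eef_pos'])
E
python3 plate.py
```

```text
time: 9.95
eef_pos: [0.4768, -0.0699, 0.2594]
tcp_rot: [-0.001, 1.0, -0.0, 0.0]
contact_force: [0.1, 0.1, -5.3]
opening: 0.665
finger_force: 67.5
time: 11.0
eef_pos: [0.4765, -0.3504, 0.2588]
tcp_rot: [0.0, 1.0, 0.001, -0.0]
contact_force: [-0.1, 0.2, -4.4]
opening: 0.665
finger_force: 67.7[ WARN:0@0.385] global loadsave.cpp:275 findDecoder imread_('pics/w8.png'): can't open/read file: check file path/integrity
Traceback (most recent call last):
  File "plate.py", line 12, in <module>
    G={n:cv2.GaussianBlur(cv2.cvtColor(cv2.imread(f'pics/{n}.png'),cv2.COLOR_BGR2GRAY).astype(np.float32),(0,0),.7) for n in V}
                          ~~~~~~~~~~~~^^^^^^^^^^^^^^^^^^^^^^^^^^^^^^^^^^^^^^^^^^^^^^^^
cv2.error: OpenCV(4.12.0) /io/opencv/modules/imgproc/src/color.cpp:199: error: (-215:Assertion failed) !_src.empty() in function 'cvtColor'
```

```bash
python3 -c "
from h import *
snap('wrist','w8')"
sed -i "/snap('wrist','w8')/d" plate.py; time python3 plate.py
```

```text
['scene0', 'side0', 'w7', 'w8'] [ 0.4672 -0.2282 -0.0282 -0.0011] -1083.555721282959 [60. 38. 45. 47. 36. 34. 35. 34. 57. 60. 60. 60. 27. 41. 60. 36.]
['scene0', 'side0'] [ 0.4641 -0.2319 -0.0312  0.003 ] -549.9572830200195 [58. 51. 50. 52. 38. 35. 39. 43.]
['w7', 'w8'] [ 0.4669 -0.2277 -0.0323  0.0011] -618.3818855285645 [57. 60. 60. 60. 45. 38. 60. 38.]
[ 0.4767 -0.3498  0.259 ]
real	1m40.780s
user	1m38.497s
sys	0m2.804s
```

All fits agree: plate at (0.467, -0.2285), yaw -0.030, height offset about 0. Next I'll check how the block sits in the hand, then work out the waypoints.

```bash
python3 - <<'E'
from h import *
from plate import w,P0
t=np.array([.4758,-.1995,.2576])
for h in (.026,.029,.032): print(h,(onz('w6',[(247,189),(405,190),(262,372),(394,372)],t[2]+h)-t)[:,:2].round(4).tolist())
p=[.4668,-.2285,-.030,0]
s=ctrl.get_state(); T=R.from_quat(s['tcp_rot']); print(s['eef_pos'],s['tcp_rot'])
Rp=R.from_euler('z',p[2])*P0
Rt=Rp*R.from_matrix(np.diag([-1,1,-1.]))   # tool x=-plate x
print('rotvec in tool',(T.inv()*Rt).as_rotvec())
for x,z in ((.015,.08),(.015,.03),(.008,.012),(.006,.0)):
    tgt=w(p,np.array([[x,0,z+.015]]))[0]   # TCP 15mm above underside
    print(x,z,tgt,'rel tool',T.inv().apply(tgt-s['eef_pos']))
E
```

```text
0.026 [[-0.0444, -0.0278], [-0.0439, 0.0305], [0.0428, -0.0278], [0.043, 0.0325]]
0.029 [[-0.0453, -0.0271], [-0.0448, 0.0297], [0.0397, -0.0271], [0.0399, 0.0317]]
0.032 [[-0.0462, -0.0264], [-0.0457, 0.029], [0.0366, -0.0264], [0.0368, 0.0309]]
[ 0.4767 -0.3498  0.259 ] [-0.      1.      0.0005 -0.0002]
rotvec in tool [ 0.0087 -0.524   0.0291]
0.015 0.08 [ 0.4323 -0.2275  0.1418] rel tool [0.0443 0.1223 0.1173]
0.015 0.03 [ 0.4573 -0.2282  0.0985] rel tool [0.0193 0.1215 0.1606]
0.008 0.012 [ 0.4602 -0.2283  0.0794] rel tool [0.0164 0.1214 0.1797]
0.006 0.0 [ 0.4645 -0.2284  0.068 ] rel tool [0.0121 0.1212 0.1911]
```

```bash
echo '{"offsets":[[0.5,2,0.5,0.002,-0.131,0.007,0.5],[1,4,1.5,0.005,-0.262,0.015,0.5],[1.5,6.025,2.5,0.007,-0.393,0.022,0.5],[2.2,6.025,3.5,0.009,-0.524,0.029,0.5],[2.2,6.025,4.5,0.009,-0.524,0.029,0.5],[2.2,6.025,5.85,0.009,-0.524,0.029,0.5],[2.2,6.025,5.85,0.009,-0.524,0.029,0.5],[2.2,6.025,5.85,0.009,-0.524,0.029,0.5]]}' > rows.txt && python3 inch.py rows.txt
cat > st.py <<'E'
from h import *
from plate import P0
p=[.4668,-.2294,-.030]
s=[ctrl.get_state()]
s=s[0]; Rp=R.from_euler('z',p[2])*P0; T=R.from_quat(s['tcp_rot'])
print('TCP in plate',Rp.inv().apply(s['eef_pos']-np.r_[p[:2],.052]),'rot err tool',(T.inv()*Rp*R.from_matrix(np.diag([-1,1,-1.]))).as_rotvec(),s['contact_force'],s['qpos'],s['time'])
E
python3 st.py
```

```text
time: 12.05
eef_pos: [0.4334, -0.2297, 0.1435]
tcp_rot: [0.014, 0.966, -0.005, 0.259]
contact_force: [0.1, -0.3, -4.1]
opening: 0.666
finger_force: 67.6
TCP in plate [ 0.0169 -0.0013  0.0959] rot err tool [-0.0015  0.0014  0.0024] [ 0.1037 -0.321  -4.1387] [-0.8985 -0.2593  2.3643  0.5825  0.7666 -2.8123] 12.05
```

```bash
echo '{"offsets":[[0.1,0.025,1.5,0,0,0,0.5],[0.25,0.035,2.5,0,0,0,0.5],[0.35,0.035,3.25,0,0,0,0.5],[0.35,0.035,3.65,0,0,0,0.5],[0.35,0.035,3.65,0,0,0,0.5]]}' > rows.txt && python3 inch.py rows.txt; python3 st.py; echo '{"offsets":[[0,0,0.1,0,0,0,0.5],[0,0,0.2,0,0,0,0.5],[0,0,0.25,0,0,0,0.5],[0,0,0.25,0,0,0,0.5]]}' > rows.txt && python3 inch.py rows.txt; python3 st.py
```

```text
time: 12.68
eef_pos: [0.4686, -0.2252, 0.0833]
tcp_rot: [0.018, 0.967, -0.007, 0.252]
contact_force: [-0.7, -0.8, -4.0]
opening: 0.666
finger_force: 67.6
TCP in plate [0.0171 0.0043 0.0262] rot err tool [-0.0078 -0.0136 -0.0055] [-0.7391 -0.7834 -4.0447] [-0.8124 -0.0661  2.3296  0.6483  0.5953 -2.8382] 12.675
time: 13.18
eef_pos: [0.4712, -0.2259, 0.0795]
tcp_rot: [0.019, 0.968, -0.008, 0.252]
contact_force: [-1.5, -4.1, -3.5]
opening: 0.664
finger_force: 67.9
TCP in plate [0.0175 0.0037 0.0217] rot err tool [-0.0112 -0.0145 -0.0065] [-1.5021 -4.053  -3.4771] [-0.807  -0.0526  2.3255  0.652   0.5824 -2.8387] 13.175
```

Joint 6 is at its range limit, which pushes the pose about 4 mm sideways. The block and the grasp are both alike after a half turn, so I'll back off and rotate the tool half round.

Careful with the scale: shifts go in units of 20 mm. That gives: -0.09 m is -4.5, -0.1 m is -5.

```bash
echo '{"offsets":[[0,0,-1.5,0,0,0,0.5],[0,0,-3,0,0,0,0.5],[0,0,-4.5,0,0,0,0.5],[0,0,-5,0,0,0.18,0.5],[0,0,-5,0,0,0.36,0.5],[0,0,-5,0,0,0.54,0.5],[0,0,-5,0,0,0.72,0.5],[0,0,-5,0,0,0.9,0.5],[0,0,-5,0,0,1.08,0.5],[0,0,-5,0,0,1.26,0.5]]}' > rows.txt && python3 inch.py rows.txt; echo '{"offsets":[[0,0,0,0,0,0.18,0.5],[0,0,0,0,0,0.36,0.5],[0,0,0,0,0,0.54,0.5],[0,0,0,0,0,0.72,0.5],[0,0,0,0,0,0.9,0.5],[0,0,0,0,0,1.08,0.5],[0,0,0,0,0,1.26,0.5],[0,0,0,0,0,1.44,0.5],[0,0,0,0,0,1.62,0.5],[0,0,0,0,0,1.8,0.5]]}' > rows.txt && python3 inch.py rows.txt; echo '{"offsets":[[0,0,0,0,0,0.081,0.5],[0,0,0,0,0,0.081,0.5],[0,0,0,0,0,0.081,0.5]]}' > rows.txt && python3 inch.py rows.txt
sed -i 's/np.diag(\[-1,1,-1.\])/np.diag([1,-1,-1.])/' st.py; python3 st.py
```

```text
time: 14.42
eef_pos: [0.4216, -0.2209, 0.165]
tcp_rot: [0.588, 0.769, 0.144, 0.205]
contact_force: [-0.1, 0.4, -4.5]
opening: 0.662
finger_force: 69.0
time: 15.68
eef_pos: [0.4216, -0.2209, 0.1651]
tcp_rot: [0.968, 0.018, 0.25, 0.014]
contact_force: [-0.8, 0.2, -4.5]
opening: 0.667
finger_force: 69.0
time: 16.05
eef_pos: [0.422, -0.2217, 0.1657]
tcp_rot: [0.968, -0.018, 0.251, 0.006]
contact_force: [0.1, 0.0, -4.5]
opening: 0.67
finger_force: 69.1
TCP in plate [0.0178 0.0063 0.1209] rot err tool [ 0.0067  0.0167 -0.0057] [ 0.1131  0.0133 -4.5172] [-0.899  -0.3352  2.3708  0.5209  0.8277  0.406 ] 16.05
```

```bash
echo '{"offsets":[[-0.4,0.315,0.5,0.007,0.017,-0.006,0.5],[-0.4,0.315,2,0.007,0.017,-0.006,0.5],[-0.4,0.315,3.5,0.007,0.017,-0.006,0.5],[-0.4,0.315,4.25,0.007,0.017,-0.006,0.5],[-0.4,0.315,4.5,0.007,0.017,-0.006,0.5],[-0.4,0.315,4.5,0.007,0.017,-0.006,0.5]]}' > rows.txt && python3 inch.py rows.txt; python3 st.py; python3 st.py
```

```text
time: 16.8
eef_pos: [0.4588, -0.2303, 0.0837]
tcp_rot: [0.966, -0.015, 0.259, 0.004]
contact_force: [0.2, -0.2, -4.0]
opening: 0.667
finger_force: 68.9
TCP in plate [ 0.0089 -0.0012  0.0314] rot err tool [ 0.0007 -0.001  -0.0002] [ 0.1622 -0.2149 -4.0411] [-0.8485 -0.0811  2.3468  0.6868  0.6137  0.2342] 16.8
TCP in plate [ 0.0089 -0.0012  0.0314] rot err tool [ 0.0007 -0.001  -0.0002] [ 0.1622 -0.2149 -4.0411] [-0.8485 -0.0811  2.3468  0.6868  0.6137  0.2342] 16.8
```

```bash
echo '{"offsets":[[0,-0.05,0.25,0,0,0,0.5],[0,-0.05,0.45,0,0,0,0.5],[0,-0.05,0.55,0,0,0,0.5],[0,-0.05,0.55,0,0,0,0.5]]}' > rows.txt && python3 inch.py rows.txt; python3 st.py; echo '{"offsets":[[0,0,0.075,0,0,0,0.5],[0,0,0.15,0,0,0,0.5],[0,0,0.15,0,0,0,0.5]]}' > rows.txt && python3 inch.py rows.txt; python3 st.py
```

```text
time: 17.3
eef_pos: [0.4642, -0.2295, 0.074]
tcp_rot: [0.966, -0.015, 0.259, 0.004]
contact_force: [0.1, -0.5, -4.7]
opening: 0.667
finger_force: 69.1
TCP in plate [ 0.0088 -0.0002  0.0204] rot err tool [ 0.001  -0.001  -0.0006] [ 0.1198 -0.5082 -4.7306] [-0.8367 -0.0497  2.3404  0.7078  0.5885  0.2185] 17.3
time: 17.68
eef_pos: [0.4657, -0.2296, 0.0714]
tcp_rot: [0.966, -0.015, 0.259, 0.004]
contact_force: [0.3, -0.1, -4.3]
opening: 0.666
finger_force: 69.1
TCP in plate [ 0.0088 -0.0002  0.0173] rot err tool [ 0.001  -0.0009 -0.0006] [ 0.2718 -0.0795 -4.2938] [-0.8339 -0.0407  2.3382  0.7138  0.5821  0.2135] 17.675
```

No side force and no plate contact yet, with the underside about 2 mm above the plate. I'll creep down.

```bash
echo '{"offsets":[[0,0,0.05,0,0,0,0.5],[0,0,0.1,0,0,0,0.5],[0,0,0.1,0,0,0,0.5]]}' > rows.txt && python3 inch.py rows.txt; echo '{"offsets":[[0,0,0.05,0,0,0,0.5],[0,0,0.05,0,0,0,0.5]]}' > rows.txt && python3 inch.py rows.txt;  echo '{"offsets":[[0,0,0.05,0,0,0,0.5],[0,0,0.05,0,0,0,0.5]]}' > rows.txt && python3 inch.py rows.txt; python3 st.py
```

```text
time: 18.05
eef_pos: [0.4666, -0.2297, 0.0701]
tcp_rot: [0.966, -0.015, 0.259, 0.004]
contact_force: [-6.3, 1.6, 1.7]
opening: 0.668
finger_force: 70.0
time: 18.3
eef_pos: [0.4667, -0.2297, 0.0701]
tcp_rot: [0.966, -0.014, 0.259, 0.004]
contact_force: [-19.2, 4.5, 14.6]
opening: 0.667
finger_force: 72.4
time: 18.55
eef_pos: [0.4668, -0.2297, 0.07]
tcp_rot: [0.966, -0.014, 0.259, 0.004]
contact_force: [-34.2, 9.7, 28.8]
opening: 0.671
finger_force: 74.8
TCP in plate [ 0.009  -0.0003  0.0156] rot err tool [-0.0006 -0.0008  0.001 ] [-34.236    9.6926  28.8325] [-0.8328 -0.0349  2.3359  0.7174  0.5805  0.2086] 18.55
```

```bash
echo '{"offsets":[[0,0,-0.09,0,0,0,0.5],[0,0,-0.09,0,0,0,0.5]]}' > rows.txt && python3 inch.py rows.txt; python3 st.py;  echo '{"offsets":[[-0.1,0,0,0,0,0,0.5],[-0.2,0,0,0,0,0,0.5],[-0.25,0,0,0,0,0,0.5],[-0.25,0,0,0,0,0,0.5]]}' > rows.txt && python3 inch.py rows.txt; python3 st.py
```

```text
time: 18.8
eef_pos: [0.4669, -0.23, 0.0702]
tcp_rot: [0.966, -0.015, 0.26, 0.005]
contact_force: [-9.6, 1.9, 5.7]
opening: 0.668
finger_force: 70.8
TCP in plate [ 0.0092 -0.0006  0.0157] rot err tool [ 0.0019 -0.0017 -0.0001] [-9.5991  1.9139  5.7092] [-0.8324 -0.0355  2.3362  0.7177  0.5779  0.2098] 18.8
time: 19.3
eef_pos: [0.4633, -0.2306, 0.0682]
tcp_rot: [0.965, -0.015, 0.26, 0.005]
contact_force: [0.1, -0.1, 5.5]
opening: 0.665
finger_force: 70.2
TCP in plate [ 0.0051 -0.0013  0.0158] rot err tool [ 0.0031 -0.003  -0.0004] [ 0.1034 -0.0916  5.5253] [-0.84   -0.038   2.344   0.7265  0.5762  0.1943] 19.3
```

Converted, -0.003 m is -0.15, -0.0015 m is -0.075.

```bash
echo '{"offsets":[[-0.075,-0.025,0,0,0,0,0.5],[-0.15,-0.025,0,0,0,0,0.5],[-0.15,-0.025,0,0,0,0,0.5]]}' > rows.txt && python3 inch.py rows.txt; python3 st.py;  echo '{"offsets":[[-0.075,0,0,0,0,0,0.5],[-0.075,0,0,0,0,0,0.5]]}' > rows.txt && python3 inch.py rows.txt; python3 st.py;  echo '{"offsets":[[-0.05,0,0,0,0,0,0.5],[-0.05,0,0,0,0,0,0.5]]}' > rows.txt && python3 inch.py rows.txt; python3 st.py
```

```text
time: 19.68
eef_pos: [0.4606, -0.23, 0.0666]
tcp_rot: [0.965, -0.015, 0.26, 0.005]
contact_force: [-0.8, -1.6, 5.4]
opening: 0.668
finger_force: 70.4
TCP in plate [ 0.0019 -0.0008  0.0157] rot err tool [ 0.0032 -0.0028 -0.0005] [-0.7886 -1.5941  5.3783] [-0.8441 -0.0407  2.3504  0.7307  0.5754  0.186 ] 19.675
time: 19.92
eef_pos: [0.4593, -0.2299, 0.0659]
tcp_rot: [0.965, -0.015, 0.26, 0.005]
contact_force: [-1.4, -0.5, 6.1]
opening: 0.667
finger_force: 70.4
TCP in plate [ 0.0004 -0.0007  0.0157] rot err tool [ 0.003  -0.0028 -0.0003] [-1.4296 -0.4917  6.126 ] [-0.8465 -0.0417  2.3531  0.7329  0.5754  0.1812] 19.925
time: 20.18
eef_pos: [0.4585, -0.2298, 0.0654]
tcp_rot: [0.965, -0.015, 0.26, 0.005]
contact_force: [-0.8, 0.8, 6.8]
opening: 0.669
finger_force: 70.3
TCP in plate [-0.0005 -0.0007  0.0157] rot err tool [ 0.0029 -0.0029 -0.0002] [-0.8098  0.7654  6.7983] [-0.848  -0.0422  2.3549  0.7345  0.5754  0.1781] 20.175
```

```bash
for i in 1 2; do echo '{"offsets":[[-0.05,0,0,0,0,0,0.5],[-0.05,0,0,0,0,0,0.5]]}' > rows.txt && python3 inch.py rows.txt | grep -E 'pos|contact'; done; python3 st.py
```

```text
eef_pos: [0.4576, -0.2298, 0.0649]
contact_force: [-0.2, 0.3, 5.4]
eef_pos: [0.4574, -0.2298, 0.0649]
contact_force: [3.3, 1.2, 4.8]
TCP in plate [-0.0017 -0.0006  0.0159] rot err tool [ 0.0028 -0.0042 -0.0002] [3.3093 1.185  4.821 ] [-0.8506 -0.0435  2.3577  0.7389  0.5754  0.1715] 20.675
```

Converted, -0.001 m is -0.05.

```bash
echo '{"offsets":[[-0.05,0,0,0,0,0,0.5],[-0.05,0,0,0,0,0,0.5]]}' > rows.txt && python3 inch.py rows.txt | grep -E 'pos|contact'; python3 st.py
```

```text
eef_pos: [0.4572, -0.2298, 0.065]
contact_force: [6.2, 1.5, 5.3]
TCP in plate [-0.0018 -0.0007  0.016 ] rot err tool [ 0.0026 -0.0056 -0.0003] [6.1725 1.5286 5.3364] [-0.8516 -0.0442  2.3586  0.742   0.5757  0.1681] 20.925
```

The block has seated against the lip: motion stopped and the along-slope force is rising. I'll relax, release and retreat along the plate's normal.

Converted, 0.001 m is 0.05.

```bash
echo '{"offsets":[[0.05,0,0,0,0,0,0.5],[0.05,0,0,0,0,0,0.75],[0.05,0,0,0,0,0,0.8],[0.05,0,0,0,0,0,0.9],[0.05,0,0,0,0,0,0.95],[0.05,0,0,0,0,0,0.95]]}' > rows.txt && python3 inch.py rows.txt 20; echo '{"offsets":[[0,0,-1,0,0,0,0.95],[0,0,-2.5,0,0,0,0.95],[0,0,-5,0,0,0,0.95],[0,0,-7,0,0,0,0.95],[0,0,-7,0,0,0,0.95]]}' > rows.txt && python3 inch.py rows.txt
cat > chk.py <<'E'
from h import *
from plate import w
for n in ('scene','side'): snap(n,n+'9')
# contrast check: project block edges for hypotheses, difference image vs before
p=[.4668,-.2294,-.030,0]
from scipy.optimize import minimize
G={n:cv2.GaussianBlur(cv2.cvtColor(cv2.imread(f'pics/{n}.png'),cv2.COLOR_BGR2GRAY).astype(np.float32),(0,0),.7) for n in ('scene9','side9')}
def samp(n,P):
    u=proj(n,P).astype(np.float32); return cv2.remap(G[n],u[:,:1],u[:,1:],cv2.INTER_LINEAR).ravel()
t=np.linspace(-1,1,40)[:,None]
C=lambda a,b:(np.array(a)+np.array(b))/2+t*(np.array(b)-np.array(a))/2*.94
h=.045;E=[C((-h,-.029,.044),(h,-.029,.044)),C((h,-.029,.044),(h,-.023,.044)),C((h,.023,.044),(h,.029,.044)),C((-h,-.023,.044),(h,-.023,.044)),C((-h,.023,.044),(h,.023,.044)),C((-h,.029,.044),(h,.029,.044)),C((-h,-.029,0),(-h,-.029,.044)),C((h,-.029,.009),(h,-.029,.044)),C((-h,-.029,.044),(-h,-.023,.044)),C((-h,-.023,.044),(-h,-.009,.02)),C((-h,-.009,.02),(-h,.009,.02)),C((-h,.009,.02),(-h,.023,.044))]
def f(q,names=('scene9','side9')):
    s=0
    for n in names:
        for e in E:
            P=w(p,R.from_euler('z',q[3]).apply(e)+[q[0],q[1],q[2]]); u=proj(n,P); d=u[-1]-u[0]; d=np.array([-d[1],d[0]])/np.hypot(*d)
            v=[cv2.remap(G[n],(u+k*d).astype(np.float32)[:,:1],(u+k*d).astype(np.float32)[:,1:],cv2.INTER_LINEAR).ravel() for k in (-1,1)]
            s-=abs((v[0]-v[1]).mean())
    return s
for names in (('scene9','side9'),('scene9',),('side9',)):
    g=[(x,y,z,0) for x in np.arange(-.012,.02,.003) for y in (-.004,0,.004) for z in (-.003,0,.003,.006)]
    c=sorted(g,key=lambda q:f(q,names))[:3]
    for q in c:
        r=minimize(f,q,args=(names,),method='Nelder-Mead',options=dict(initial_simplex=[np.array(q)+d for d in np.r_[np.zeros((1,4)),np.diag([.002,.002,.002,.02])]],maxiter=150)); print(names,r.x,r.fun)
E
python3 chk.py
```

```text
time: 21.68
eef_pos: [0.4559, -0.2288, 0.0632]
tcp_rot: [0.966, -0.015, 0.259, 0.004]
contact_force: [0.7, -0.1, 0.1]
opening: 0.947
finger_force: 0.0
time: 22.3
eef_pos: [0.3863, -0.2284, 0.1882]
tcp_rot: [0.965, -0.015, 0.261, 0.008]
contact_force: [0.5, -0.4, 0.0]
opening: 0.952
finger_force: 0.0
('scene9', 'side9') [-0.0077  0.0066 -0.0148 -0.0207] -801.1875
('scene9', 'side9') [-0.0079  0.0079 -0.0154 -0.0085] -791.5873413085938
('scene9', 'side9') [-0.0077  0.0066 -0.0147 -0.0194] -801.0157470703125
('scene9',) [-0.0084 -0.005   0.0077 -0.0177] -566.7373046875
('scene9',) [-0.0081  0.     -0.0022 -0.0187] -565.9935302734375
('scene9',) [-0.0083 -0.0032  0.0041 -0.0151] -566.5441284179688
('side9',) [ 0.0008 -0.0074  0.0053 -0.0084] -259.54779052734375
('side9',) [-0.0032 -0.001  -0.0025  0.0152] -254.94686889648438
('side9',) [ 0.0004 -0.0067  0.0043 -0.0038] -259.4634094238281
```

The release was clean, with zero force on the hand. Lip contact, height and side-force readings agree with the block lying flat against the lip. The image edge fits are less exact, but they don't show the block lying up-slope of the lip. I'm handing in.

```bash
python3 -c "
from plant import ctrl
print(ctrl.sign_off())"
```

```text
the job is handed in; nothing more can be done
None
```

I handed the job in at about 22 s, verdict not shown: by force and position readings the V-block lies groove up, flat between the rails and against the lip, though the final camera edge fit was too ambiguous to confirm it; both plain blocks were upright in the tray when last seen.

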